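# Find and seat the rocking canister lid

### The job

One of the four canister lids in the red tray is not pushed in and rocks. With the fingertips, press lightly near the edge of every lid in turn, from the robot's left to its right, to find the one that rocks, and leave it as it is until all four have been checked; then press that lid alone on its middle boss until it is fully home. Only press: do not grip, lift or pry any lid, and leave the jars and everything else standing where they are.

Things in the scene. Friction and masses are not known exactly. Their poses are not given: they have to be found in the camera images.
- tray: red slotted tray fixed to the table, 240 x 800 mm, floor 4 mm thick, rim 32 mm high; origin at the centre of its underside, y along its long side (to the robot's left)
- can_a: one of four identical white round canisters standing in a row in the tray, heavy, they do not move; 102 mm dia, 90 mm high to the rim; origin at the centre of its underside, z up. The letters do not follow the order in the row
- lid_a: grey round lid of the canister of that letter, 110 mm dia; origin at the centre of its underside, z up; flat top 6 mm above it. Home: origin 90 mm above the canister's origin, resting on the rim all round, does not tip. If loose: about 4 mm proud, held level by a springy plug; about 3 N within 15 mm of its edge tips that edge 4 mm (0.08 rad) down onto the rim; it springs back level
- boss_a: low round boss in the middle of that lid's top, 30 mm dia, 4 mm high, part of the lid; origin at the centre of its underside, on the lid's flat top. About 10 N straight down here slides the plug of a loose lid 4 mm down for good; light pushes near the lid's edge do not
- can_b: one of four identical white round canisters standing in a row in the tray, heavy, they do not move; 102 mm dia, 90 mm high to the rim; origin at the centre of its underside, z up. The letters do not follow the order in the row
- lid_b: grey round lid of the canister of that letter, 110 mm dia; origin at the centre of its underside, z up; flat top 6 mm above it. Home: origin 90 mm above the canister's origin, resting on the rim all round, does not tip. If loose: about 4 mm proud, held level by a springy plug; about 3 N within 15 mm of its edge tips that edge 4 mm (0.08 rad) down onto the rim; it springs back level
- boss_b: low round boss in the middle of that lid's top, 30 mm dia, 4 mm high, part of the lid; origin at the centre of its underside, on the lid's flat top. About 10 N straight down here slides the plug of a loose lid 4 mm down for good; light pushes near the lid's edge do not
- can_c: one of four identical white round canisters standing in a row in the tray, heavy, they do not move; 102 mm dia, 90 mm high to the rim; origin at the centre of its underside, z up. The letters do not follow the order in the row
- lid_c: grey round lid of the canister of that letter, 110 mm dia; origin at the centre of its underside, z up; flat top 6 mm above it. Home: origin 90 mm above the canister's origin, resting on the rim all round, does not tip. If loose: about 4 mm proud, held level by a springy plug; about 3 N within 15 mm of its edge tips that edge 4 mm (0.08 rad) down onto the rim; it springs back level
- boss_c: low round boss in the middle of that lid's top, 30 mm dia, 4 mm high, part of the lid; origin at the centre of its underside, on the lid's flat top. About 10 N straight down here slides the plug of a loose lid 4 mm down for good; light pushes near the lid's edge do not
- can_d: one of four identical white round canisters standing in a row in the tray, heavy, they do not move; 102 mm dia, 90 mm high to the rim; origin at the centre of its underside, z up. The letters do not follow the order in the row
- lid_d: grey round lid of the canister of that letter, 110 mm dia; origin at the centre of its underside, z up; flat top 6 mm above it. Home: origin 90 mm above the canister's origin, resting on the rim all round, does not tip. If loose: about 4 mm proud, held level by a springy plug; about 3 N within 15 mm of its edge tips that edge 4 mm (0.08 rad) down onto the rim; it springs back level
- boss_d: low round boss in the middle of that lid's top, 30 mm dia, 4 mm high, part of the lid; origin at the centre of its underside, on the lid's flat top. About 10 N straight down here slides the plug of a loose lid 4 mm down for good; light pushes near the lid's edge do not
- jar1: small amber jar with a steel cap, 33 dia x 80 high, standing in the tray between two canisters; origin at the centre of its underside
- jar2: second small amber jar, 33 dia x 80 high, standing in the tray between two canisters; origin at the centre of its underside
- sauce: amber sauce bottle, 64 dia x 150 high, beyond the tray; origin at the centre of its underside
- film_roll: white roll of film standing on end, 80 dia x 160 high, beyond the tray; origin at the centre of its underside
- carton: small cardboard carton, 90 x 130 x 70 high, beyond the tray; origin at the centre of its underside
- cup: white cup, 76 dia x 85 high, on the robot's side of the tray; origin at the centre of its underside
- spoon: spoon lying flat on the robot's side of the tray; a bystander, its origin is near its middle
There are look-alikes about, which are no part of the job. What is shaped like the can_c but orange is not meant.

How it is judged:
By the outcome, as a careful person would: the job done as asked, in the order asked, and still so for the second after the job is handed in, with the robot touching nothing.
It also fails if it takes over 43 s, if anything falls off the work surface, if the arm or the gripper's body presses on something with over 40 N, if the wrist force passes 120 N, or if a joint passes its speed limit or range.

### The arm

A 7-joint arm with a two-finger parallel gripper is mounted at the origin on the work surface. World frame = base frame: x ahead of the robot, y to its left, z up, the work surface at z = 0. Lengths are in mm, angles in rad, forces in N, time in s.
With the tool pointing down it reaches from about 400 to 900 mm from the base axis. Payload 5.6 kg.
Tool frame: the origin (TCP) lies midway between the tips of the shut fingers; the grasp point (between the pads) lies 19 mm behind it; x points along the fingers, y is the direction in which the jaws open and shut, and the axes are right-handed (so a half turn about x gives the same grasp; the last joint's range is limited). The gripper opens to 92 mm and grips with 3 to 60 N. Pads are 20 mm wide; open, the fingers measure 128 mm over their backs; the gripper's body (75 mm by 189 mm) begins 69 mm behind the grasp point.
Start: joints at [1.211, 0.468, -0.012, 1.603, 0.006, 1.071, -0.056], TCP at [202.451, -617.675, 214.592] pointing down, gripper open.
Joint ranges: [-2.53, 2.53], [-0.31, 2.02], [-1.57, 1.55], [0.28, 2.44], [-1.29, 4.43], [0.15, 1.84], [-2.92, 2.92]. Speed limits (rad/s): [2.57, 2.57, 3.14, 3.14, 3.14, 3.14, 3.14].

### API

Orientations are given as a rotation vector (axis times angle).
In Python, from cell import robot, grip, kin, viewer gives the robot as it stands. Calls block until the motion is done:
- robot.movep(position, orientation): joint-space move of the TCP to a pose.
- robot.servo_line(position, feed=150, rotation=None): straight line of the TCP; rotation=None keeps the orientation; feed is the mean speed in mm/s.
- robot.goto_joints(angles): joint-space move.
- grip(opening, newtons=None): opening from 0.0 (shut) to 1.0 (fully open); newtons is the grip in N (None keeps the last); returns when the fingers have stopped.
- robot.hold(seconds).
- kin.ik(position, orientation): joint angles nearest the present ones, or None.
- robot.observe(): the state.
- viewer.read_camera(name): name is "scene" or "top" or "wrist"; returns the picture (400x640x3 uint8, red, green, blue); there is no depth.
- viewer.camera_info(name): a dict with "camera_matrix" (3x3 intrinsics, pixels), "R" (3x3) and "t" (3): a world point X has camera coordinates R X + t. Camera axes: x right, y down, z forward; pixel columns grow to the right and rows downward; lengths in mm; the calibration is good to about 2 mm. A picture is of the moment at which its call begins: read the wrist's pose just before it. camera_info takes no time and is no camera call; for the wrist camera it gives the pose at the moment of the call.
A pose or a line that the arm cannot do raises robot.IKError and nothing moves.
- robot.job_done(): hands the job in, once; it reports no verdict.
Trained networks look in the newest picture that a camera, given by its name, has taken for a name from the list of things; names that differ only in an ending like _2 or _b are one class to them, and where a whole thing is asked for, a point or a joint stands for the part that bears it (a point fixed in the world has none). Each returns a list of dicts, best first, with "confidence" (0 to 1); they miss things now and then, are a little off and sometimes report something else, mostly with a low value. They report only what shows in the picture. A call takes as long as a camera call. They do not tell look-alikes from the thing itself.
- viewer.silhouettes(name, camera): "mask" (400x640 bool, what is visible of it).
- viewer.pinpoint(name, camera): "at" ([x, y, z] in mm, in the coordinates of the camera as it stood for that picture, good to about 4 mm: a listed point, or the origin of a listed thing).
The state is a dict: "t": time; "joints": joint angles; "joint_velocities": joint speeds; "joint_torque": joint torques, N m; "tcp_pos": TCP position; "tcp_rot": TCP orientation; "contact_force": force on the tool from outside, world axes, zero at the start; "wrist_torque": the same for the moment, N m; "grip_width": opening from 0.0 (shut) to 1.0 (fully open).
Only numpy, scipy, OpenCV 4.12 (cv2) and the standard library are available. Lean on these libraries where they do the work, as an engineer would, in place of code of your own. Each camera call takes 0.05 s, during which the arm holds its last target. There are 200 camera calls.

## Working session

There is one attempt and no reset: what is moved stays moved. The work goes in short steps, each a Python script; the robot and the scene stay as the last script left them, time stands still between calls to the robot, and variables do not carry over. Pictures are saved under pics/ and viewed, about 8 in all and at most 12, crops included, and the job is handed in when it is done.

```bash
ls; mkdir -p pics; cat > h.py <<'E'
import numpy as np, cv2
from cell import robot, grip, kin, viewer
def save(cam,fn):
    im=viewer.read_camera(cam); cv2.imwrite('pics/'+fn,im[:,:,::-1]); return im
def world(at,info): return np.array(info['R']).T@(np.array(at)-np.array(info['t']))
E
python3 - <<'E'
from h import *
np.set_printoptions(precision=1,suppress=True)
o=robot.observe(); print(o)
for cam in ['top','scene']:
    im=save(cam,cam+'1.png'); info=viewer.camera_info(cam)
    for n in ['can_a','lid_a','boss_a','jar1','tray']:
        for d in viewer.pinpoint(n,cam): print(cam,n,round(d['confidence'],2),world(d['at'],info))
    print(info['camera_matrix'],info['R'],info['t'])
print(robot.observe()['t'])
E
```

```text
pics
{'t': 0.0, 'joints': array([ 1.2,  0.5, -0. ,  1.6,  0. ,  1.1, -0.1]), 'joint_velocities': array([-0.,  0., -0., -0., -0., -0.,  0.]), 'joint_torque': array([ -0. , -52.1,  -0. , -24.4,  -0.1,   0. ,   0. ]), 'tcp_pos': array([ 202.2, -617.1,  213.6]), 'tcp_rot': array([ 2.1,  0.3, -2.1]), 'contact_force': array([-0.3,  0. ,  0.1]), 'wrist_torque': array([ 0. , -0.1, -0. ]), 'grip_width': 1.0026483184921844}
top can_a 0.93 [571.1 110.2  -1.9]
top can_a 0.87 [519.9 302.   -1.3]
top can_a 0.83 [529.5 -63.9   6.2]
top can_a 0.71 [ 306.6 -170.4    0.7]
top can_a 0.6 [ 515.1 -254.     0.2]
top lid_a 0.86 [ 515.5 -256.4   94.2]
top lid_a 0.75 [527.7 -60.8  96.4]
top lid_a 0.67 [518.7 305.6  96.1]
top lid_a 0.64 [568.8 109.2  90.5]
top lid_a 0.63 [ 307.  -169.    86.5]
top lid_a 0.25 [753.1 248.7  -0.8]
top boss_a 0.56 [528.1 -64.7  96.4]
top boss_a 0.55 [ 306.  -172.9   98. ]
top boss_a 0.42 [570.3 105.5 100.6]
top jar1 0.61 [547.2 211.5   3.3]
top jar1 0.5 [ 569.4 -160.3    4.7]
top tray 0.82 [532.6  25.3  -1.6]
top tray 0.72 [518.6 306.3  -0.9]
[[392.8   0.  321.9]
 [  0.  392.8 199.8]
 [  0.    0.    1. ]] [[ 0.  -1.   0. ]
 [-1.  -0.  -0.1]
 [ 0.1  0.  -1. ]] [-14.1 493.1 956.3]
scene can_a 0.93 [ 313.3 -170.6    3.3]
scene can_a 0.72 [573.9 111.9  -0.2]
scene can_a 0.72 [ 514.8 -257.8    0.1]
scene can_a 0.57 [522.  305.   -3.7]
scene lid_a 0.89 [ 313.6 -171.9   89.5]
scene lid_a 0.88 [ 515.1 -256.8   97.9]
scene lid_a 0.82 [528.5 -61.9  97.1]
scene lid_a 0.76 [516.4 304.5  95. ]
scene boss_a 0.62 [573.7 111.9  95.1]
scene boss_a 0.48 [520.6 303.   99.7]
scene boss_a 0.44 [ 303.8 -175.1   98.7]
scene boss_a 0.41 [531.8 -65.   99.1]
scene boss_a 0.41 [ 518.9 -253.2  105.4]
scene jar1 0.75 [551.4 209.3   4. ]
scene tray 0.76 [531.6  19.9  -3.9]
[[416.1   0.  310.5]
 [  0.  416.1 197. ]
 [  0.    0.    1. ]] [[-0.9  0.5  0. ]
 [ 0.4  0.7 -0.7]
 [-0.3 -0.6 -0.7]] [ 428.6 -128.7 1344.8]
0.6
```

View pics/top1.png

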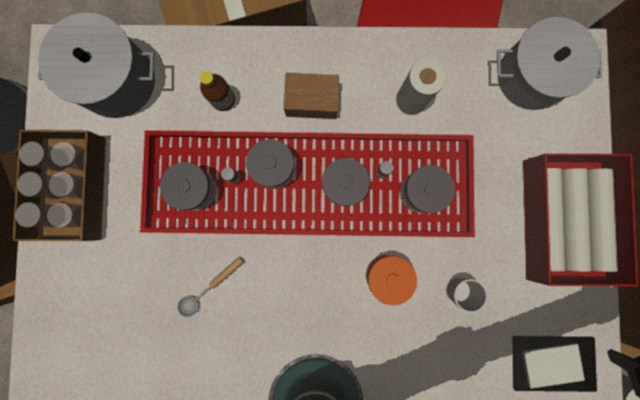

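View pics/scene1.png

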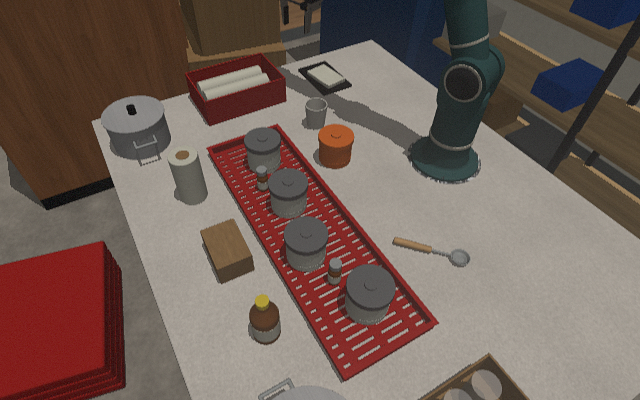

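The grey lids run, left to right, from (186,186), (270,163) and (346,181) to (430,188) in the top picture. The orange look-alike at (392,279) is ignored. Next I shut the fingers and move above lid 1's near edge.

```bash
cat >> h.py <<'E'
np.set_printoptions(precision=2,suppress=True)
C=np.array([[519.5,304],[571.5,109.7],[529,-63.3],[516,-255.6]])
from scipy.spatial.transform import Rotation as Ro
def rv(s): return Ro.from_matrix(np.array([[0,0,-1],[0,s,0],[s,0,0]]).T).as_rotvec()
E
python3 - <<'E'
from h import *
j0=robot.observe()['joints']
q={}
for s in (1,-1):
    for k in range(4):
        q[s,k]=kin.ik([C[k,0]-50,C[k,1],100],rv(s)); print(s,k,q[s,k])
s=min((1,-1),key=lambda s:9 if q[s,0] is None else np.abs(q[s,0]-j0).max()); print(s)
grip(0.0); print(robot.observe()['t'])
robot.movep([C[0,0]-50,C[0,1],135],rv(s))
o=robot.observe(); print(o['t'],o['tcp_pos'],o['contact_force'],o['grip_width'])
robot.servo_line([C[0,0]-50,C[0,1],110],feed=60)
for i in range(3):
    o=robot.observe(); print(o['t'],o['tcp_pos'],o['contact_force'],o['wrist_torque']); robot.hold(.1)
save('wrist','w1.png')
E
```

```text
1 0 [ 0.01  0.65 -0.86  1.88  0.62  0.91  0.42]
1 1 [ 0.42  0.62 -0.9   1.94  0.63  0.89  0.77]
1 2 [ 0.69  0.48 -0.76  2.06  0.48  0.78  1.21]
1 3 [ 0.97  0.53 -0.66  1.95  0.44  0.81  1.63]
-1 0 [ 0.05  0.67 -0.91  1.87  0.66  0.93 -2.75]
-1 1 [ 0.19  0.5  -0.57  1.95  0.37  0.79 -2.17]
-1 2 [ 0.34  0.38 -0.33  2.08  0.19  0.71 -1.68]
-1 3 [ 0.55  0.43 -0.13  1.98  0.08  0.74 -1.2 ]
1
1.95
5.3083 [470.08 303.27 134.91] [ 0.45 -0.65 -0.1 ] 0.002003680012900489
5.875 [469.31 304.14 109.73] [0.72 0.15 0.08] [ 0.07 -0.14  0.03]
5.975 [469.54 304.3  110.21] [-0.47  0.94  0.28] [ 0.01 -0.19  0.01]
6.075 [469.65 304.22 110.32] [-0.27 -0.2   0.17] [ 0.08 -0.15  0.04]
```

```bash
cat >> h.py <<'E'
def press(xy,z0,fmax,zmin,step=.5,feed=10,log=True):
    f0=np.mean([(robot.hold(.02),robot.observe()['contact_force'][2])[1] for _ in range(4)])
    z=z0; L=[]
    while z>zmin:
        z-=step; robot.servo_line([*xy,z],feed=feed); o=robot.observe()
        L.append((z,o['tcp_pos'][2],o['contact_force'][2]-f0))
        if L[-1][2]>fmax: break
    if log: print('f0',round(f0,2)); print(np.array(L).T)
    return np.array(L)
E
python3 - <<'E'
from h import *
p=C[0]-[50,0]
robot.servo_line([*p,104],feed=30)
print(robot.observe()['t']); press(p,104,4.0,93.5)
print(robot.observe()['t'])
robot.servo_line([*p,110],feed=60); print(robot.observe()['t'])
E
```

```text
6.575
f0 0.2
[[103.5  103.   102.5  102.   101.5  101.   100.5  100.    99.5 ]
 [103.53 102.99 102.46 101.96 101.47 100.95 100.47 100.23 100.08]
 [ -0.7    0.75  -0.24  -0.82  -0.69  -0.41   0.44   2.4    6.48]]
8.8917
9.2167
```

View pics/w1.png

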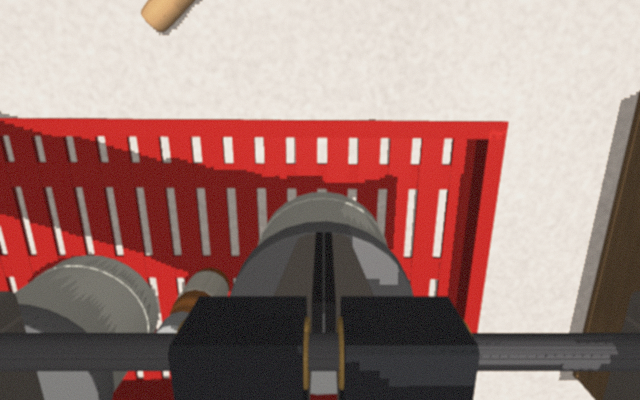

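Lid 1 was free down to z≈100.3, which is the home height, and then stiff. It is home. Now the other three in order.

```bash
cat > chk.py <<'E'
from h import *
import sys
def check(k):
    p=C[k]-[50,0]
    o=robot.observe()
    robot.servo_line([*o['tcp_pos'][:2],118],feed=80)
    robot.servo_line([*p,118],feed=180)
    robot.servo_line([*p,107],feed=60)
    robot.hold(.1)
    f0=np.mean([(robot.hold(.02),robot.observe()['contact_force'][2])[1] for _ in range(4)])
    z=107;L=[]
    while z>98.8:
        z-=1 if z>101.01 else .25
        robot.servo_line([*p,z],feed=15 if z>100.9 else 8); o=robot.observe()
        L.append((z,o['tcp_pos'][2],o['contact_force'][2]-f0,o['wrist_torque'][1]))
        if L[-1][2]>4: break
    print(k,'xy',o['tcp_pos']);print(np.array(L).T)
    robot.servo_line([*p,114],feed=60); print('t',robot.observe()['t'])
for k in map(int,sys.argv[1:]): check(k)
E
python3 chk.py 1
```

```text
1 xy [521.51 109.73 100.07]
[[106.   105.   104.   103.   102.   101.   100.75 100.5  100.25 100.
   99.75]
 [106.02 104.93 103.96 102.93 101.94 100.94 100.75 100.48 100.32 100.18
  100.07]
 [  0.42  -0.44  -0.77  -0.58   0.54  -0.26  -0.95   1.     0.67   3.28
    5.22]
 [ -0.18  -0.2   -0.12  -0.14  -0.2   -0.18  -0.13  -0.14  -0.08   0.05
    0.19]]
t 14.375
```

```bash
python3 chk.py 2 3
```

```text
2 xy [479.02 -63.29 100.02]
[[106.   105.   104.   103.   102.   101.   100.75 100.5  100.25 100.
   99.75]
 [106.02 104.97 103.95 102.93 101.94 100.92 100.75 100.49 100.3  100.14
  100.02]
 [  0.72   0.53   0.03  -0.48  -0.57  -0.85  -0.4    0.67   0.22   2.92
    5.29]
 [ -0.14  -0.11  -0.17  -0.08  -0.22  -0.1   -0.11  -0.13  -0.07   0.07
    0.32]]
t 19.4083
3 xy [ 465.97 -255.64  100.85]
[[106.   105.   104.   103.   102.   101.   100.75]
 [106.01 104.94 104.03 103.05 102.04 101.04 100.85]
 [ -0.57   0.15   1.15   1.7    2.89   2.95   4.67]
 [ -0.14  -0.18  -0.15  -0.13   0.     0.16   0.27]]
t 23.5
```

Lid 4 rocks. Contact starts at z≈104 and it gives about 3.3 mm at around 3 N. One slightly fuller edge press will confirm it reaches the rim. Then I press its boss.

```bash
python3 - <<'E'
from h import *
def down(p,zs,fmax):
    f0=np.mean([(robot.hold(.02),robot.observe()['contact_force'][2])[1] for _ in range(3)])
    L=[]
    for z in zs:
        robot.servo_line([*p,z],feed=15); o=robot.observe()
        L.append((z,o['tcp_pos'][2],o['contact_force'][2]-f0))
        if L[-1][2]>fmax: break
    print(np.array(L).T); print('t',o['t'])
p=C[3]-[50,0]
robot.servo_line([*p,106],feed=60)
down(p,[103,101,100.7,100.4,100.1,99.8],5.5)
robot.servo_line([*p,116],feed=80)
c=C[3]
robot.servo_line([*c,116],feed=120)
robot.servo_line([*c,110],feed=50)
down(c,[108,107,106,105,104.5,104,103.5,103,102.5,102],20)
E
```

```text
[[103.   101.   100.7  100.4  100.1 ]
 [103.1  101.11 100.86 100.67 100.54]
 [  0.65   2.45   4.45   5.5    7.57]]
t 25.2167
[[108.   107.   106.   105.   104.5  104.   103.5  103.   102.5  102.  ]
 [108.34 107.65 106.76 105.8  105.37 104.9  104.4  104.33 104.29 104.22]
 [  3.35   5.33   6.95   7.53   8.94   7.68   8.48  12.09  15.25  17.65]]
t 28.9833
```

```bash
python3 - <<'E'
from h import *
c=C[3]
robot.servo_line([*c,100.8],feed=15); robot.hold(.2); o=robot.observe(); print(o['t'],o['tcp_pos'],o['contact_force'])
robot.servo_line([*c,112],feed=40)
robot.servo_line([*c,106],feed=40)
for z in (105.2,104.6,104.1,103.6):
    robot.servo_line([*c,z],feed=15); o=robot.observe(); print(z,o['tcp_pos'][2],o['contact_force'][2])
robot.servo_line([*c,180],feed=150)
print(robot.observe()['t'])
s=save('scene','s2.png');t=save('top','t2.png')
a=cv2.imread('pics/scene1.png')[110:390,150:450];b=cv2.imread('pics/s2.png')[110:390,150:450]
cv2.imwrite('pics/cmp.png',np.hstack([a,b]))
E
```

```text
29.4333 [ 516.2  -255.84  104.13] [-8.89  0.91 26.91]
105.2 105.15435520822875 -0.31269887336754354
104.6 104.61393187692786 0.06395098564540702
104.1 104.40308340591821 3.2174538165311084
103.6 104.34325166632946 6.905829041065115
31.825
```

View pics/cmp.png

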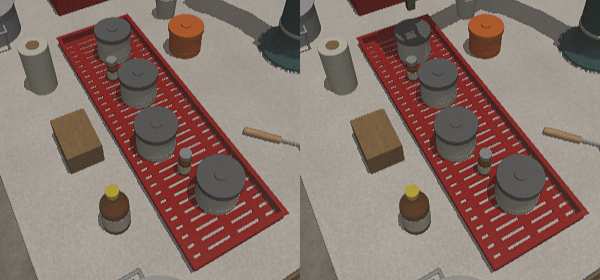

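The before/after pair looks the same: jars at (112,68) and (184,160), bottles and lids all in place. The pressed boss now gives a stiff contact at 104.3–104.4 mm, the home height. The arm is clear, so I'm handing in.

```bash
python3 -c "
from h import *
robot.job_done(); print(robot.observe()['t'])"
```

```text
the job is handed in; nothing more can be done
the job is handed in; nothing more can be done
```

The loose lid was the rightmost one, near (516, -256). I pressed it home on its boss and handed the job in at about 32 s, inside the 43 s limit.

- **Edge checks, left to right:** The first three lids met the fingertips at about 100.3 mm and were stiff there, at 5–6.5 N, so they are home. The rightmost first touched at about 104 mm and gave about 3.5 mm at roughly 3 N, so it rocks. I pressed its edge a second time, up to 7.6 N, to confirm it reached the rim; it stayed proud of the rim afterwards.
- **Boss press:** It slid about 4 mm at 7–9 N, then stopped hard at about 104.3 mm. I finished with 27 N on it.
- **Last checks:** When I touched the boss again, contact was stiff at about 104.4 mm, the home height, so it had not sprung back. The before and after pictures show the jars and everything else where they were. I ended with the fingers about 75 mm above the lid, touching nothing. No check failed, but I did not press that lid's edge again after seating it.

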